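# Seat the pump cover evenly

## Task

Tighten the four wing knobs of the round pump cover clockwise, criss-cross and in two rounds, so that the cover goes down evenly: first turn one knob about half-way, then the one opposite it, then the other two the same; after that turn them fully home to the stop (about 80 degrees in all), again one opposite pair and then the other. Never let the cover lean over as it would with one knob turned home while the others are loose. At the end the cover sits flat and fully down; leave the things around the pump where they are.

Things in the scene. Friction and masses are not known exactly. Their poses are not given: they have to be found in the camera images.
- pump_seat (a point): Centre of the gasket face of the round pump housing (216 mm across, fixed to the bench, two hose barbs on its far side = its +x). The point lies 38 mm above the bench; z is up. The underside of a fully seated cover lies in this plane. To its left stands a bottle carousel 190 mm tall: pass above or in front of it.
- cover_center (a point): Centre of the underside of the round aluminium cover (216 mm across, 8 mm thick, flat hub in the middle). z: its normal. Springs hold it up to 10 mm above the seat; each knob draws its own side down: it leans 0.06 rad with one knob alone fully turned, 0.03 with one half turned, and is level when all are alike. The knobs go down with it.
- knob1_grip (a point): Grip point of wing knob 1 (45 degrees counter-clockwise, from above, from the pump's +x; 85 mm from its axis; opposite knob 3). An upright black bar 36 mm long (this point's x), 10 mm thick (y), 24 mm tall, on a thin neck. Bar top 10 mm above, bar foot 14 mm below, cover face 27 to 34 mm below this point. z: the knob's axis, up.
- knob1 (a joint): Turn of knob 1 in rad: grows clockwise seen from above (tightening); 0 to 0.15 (loose) at the start, 0.7 is half-way, 1.4 is the firm stop (fully home). The knob stays where it is left; turning takes about 0.1 N m.
- knob2_grip (a point): Grip point of wing knob 2 (135 degrees counter-clockwise, from above, from the pump's +x; 85 mm from its axis; opposite knob 4). An upright black bar 36 mm long (this point's x), 10 mm thick (y), 24 mm tall, on a thin neck. Bar top 10 mm above, bar foot 14 mm below, cover face 27 to 34 mm below this point. z: the knob's axis, up.
- knob2 (a joint): Turn of knob 2 in rad: grows clockwise seen from above (tightening); 0 to 0.15 (loose) at the start, 0.7 is half-way, 1.4 is the firm stop (fully home). The knob stays where it is left; turning takes about 0.1 N m.
- knob3_grip (a point): Grip point of wing knob 3 (225 degrees counter-clockwise, from above, from the pump's +x; 85 mm from its axis; opposite knob 1). An upright black bar 36 mm long (this point's x), 10 mm thick (y), 24 mm tall, on a thin neck. Bar top 10 mm above, bar foot 14 mm below, cover face 27 to 34 mm below this point. z: the knob's axis, up.
- knob3 (a joint): Turn of knob 3 in rad: grows clockwise seen from above (tightening); 0 to 0.15 (loose) at the start, 0.7 is half-way, 1.4 is the firm stop (fully home). The knob stays where it is left; turning takes about 0.1 N m.
- knob4_grip (a point): Grip point of wing knob 4 (315 degrees counter-clockwise, from above, from the pump's +x; 85 mm from its axis; opposite knob 2). An upright black bar 36 mm long (this point's x), 10 mm thick (y), 24 mm tall, on a thin neck. Bar top 10 mm above, bar foot 14 mm below, cover face 27 to 34 mm below this point. z: the knob's axis, up.
- knob4 (a joint): Turn of knob 4 in rad: grows clockwise seen from above (tightening); 0 to 0.15 (loose) at the start, 0.7 is half-way, 1.4 is the firm stop (fully home). The knob stays where it is left; turning takes about 0.1 N m.
- bottle: Bystander: white plastic bottle, 43 mm across, 98 mm tall; origin at the centre of its underside. Leave alone.
- weight: Bystander: brass balance weight, 22 mm across, 34 mm tall; origin at the centre of its underside. Leave alone.
- notepad: Bystander: pad of sticky notes, 50x51x11 mm; origin at the centre of its underside. Leave alone.
- tweezers: Bystander: steel tweezers, 12x123x8 mm; origin at the centre of its underside. Leave alone.
- pen: Bystander: slim ball pen, 12x145x9 mm; origin at the centre of its underside. Leave alone.
- cap: Bystander: white screw cap, 30 mm across, 17 mm tall; origin at the centre of its underside. Leave alone.

How it is judged (in metres and radians):
On the way, in this order (a step that is already met when the one before it is completed fails the run):
1. two opposite knobs are turned about half-way (0.4 to 1.0 rad) while the other two are still loose (below 0.3) (((value of joint knob1 between 0.4 and 1 rad and value of joint knob3 between 0.4 and 1 rad and value of joint each of knob2, knob4 below 0.3 rad) or (value of joint knob2 between 0.4 and 1 rad and value of joint knob4 between 0.4 and 1 rad and value of joint each of knob1, knob3 below 0.3 rad))), for 0.2 s.
2. all four knobs are about half-way (0.4 to 1.0 rad) (value of joint knob1 between 0.4 and 1 rad and value of joint knob2 between 0.4 and 1 rad and value of joint knob3 between 0.4 and 1 rad and value of joint knob4 between 0.4 and 1 rad), for 0.2 s.
3. two opposite knobs are home (above 1.3 rad) while the other two are still about half-way (((value of joint each of knob1, knob3 above 1.3 rad and value of joint knob2 between 0.4 and 1 rad and value of joint knob4 between 0.4 and 1 rad) or (value of joint each of knob2, knob4 above 1.3 rad and value of joint knob1 between 0.4 and 1 rad and value of joint knob3 between 0.4 and 1 rad))), for 0.2 s.
At the end, for the whole second after the job is handed in: All four knobs are home (above 1.3 of 1.4 rad) and at rest, the cover is level with the pump's seat within 0.012 rad and less than 1.5 mm above it (value of joint each of knob1, knob2, knob3, knob4 above 1.3 rad and velocity of joint knob1 between -0.05 and 0.05 rad/s and velocity of joint knob2 between -0.05 and 0.05 rad/s and velocity of joint knob3 between -0.05 and 0.05 rad/s and velocity of joint knob4 between -0.05 and 0.05 rad/s and angle between the z axis of cover_center and the z axis of pump_seat, either way round below 0.012 rad and z of cover_center in the frame of pump_seat below 0.0015 m); the robot touches nothing.
It fails at once if the cover leans more than 0.05 rad (angle between the z axis of cover_center and the z axis of pump_seat, either way round above 0.05 rad).
It fails at once if a bystander is moved by more than 25 mm (distance of any of bottle, weight, notepad, tweezers, pen, cap from where it was at the start of the episode above 0.025 m).
It also fails if it takes over 72 s, if anything falls off the work surface, if the arm or the gripper's body presses on something with over 40 N, if the wrist force passes 120 N, or if a joint passes its speed limit or range.

## Robot

A 7-joint arm with a two-finger parallel gripper is mounted at the origin on a cart in front of the work surface, level with it; the furniture and walls round the work are solid. World frame = base frame: x ahead of the robot, y to its left, z up, the work surface at z = 0. Lengths are in mm, angles in rad, forces in N, time in s.
With the tool pointing down it reaches from about 425 to 1025 mm from the base axis. Payload 9.4 kg.
Tool frame: the origin (TCP) lies midway between the tips of the shut fingers; the grasp point (between the pads) lies 19 mm behind it; z points along the fingers, y is the line along which they close (so a half turn about z gives the same grasp; the last joint's range is limited). The gripper opens to 93 mm and grips with 3 to 60 N. Pads are 15 mm wide; open, the fingers measure 128 mm over their backs; the gripper's body (75 mm by 188 mm) begins 65 mm behind the grasp point.
Start: joints at [-1.333, 0.599, -0.003, 1.599, 0.002, 0.943, -0.08], TCP at [224.484, 689.37, 218.618] pointing down, gripper open.
Joint ranges: [-2.57, 2.57], [-0.35, 1.97], [-1.29, 1.29], [0.11, 2.56], [-1.05, 4.19], [0.11, 1.86], [-2.63, 2.63]. Speed limits (rad/s): [2.22, 2.22, 3.01, 3.01, 3.14, 3.14, 3.14].

## Interface

Orientations are given as a rotation vector (axis times angle).
In Python, from rig import sensors, vision, workorder gives the robot as it stands.
- The arm moves only by the tool play_rows, never from a script. Its argument "moves" is a list of rows, each a list of 5 numbers: the shift along the tool's x, y, z in m, then the turn about the tool's z in degrees, then the closure, from 0 (fully open) to 1 (shut). In form: [[x, y, z, twist, grip], ...]. A call has 1 to 5 rows; each row shifts and turns the commanded pose from where the row before left it, along the tool's axes as they then stand; what a row does not reach is not made up. A row lasts 1/8 s, in which the tool goes at most 62.5 mm and 10.7 degrees, less where a joint would pass 70% of its speed; a pose out of reach is approached as far as the arm can. A call is refused whole if a number of a shift passes 0.0625 or a number of a turn 10.7, either way. A call with a gripper value outside its range is refused whole. The fingers move at their own pace and stop on an object; the grip force is fixed at half the most. Time passes only in rows, so rows that do not move let the fingers close. It gives the time, the measured TCP pose, the force, the opening and the grip force at its end, in the units of the state.
- sensors.get_obs(): the state, without advancing time (a new reading comes with each control period).
- vision.snapshot(name): name is "scene" or "top" or "wrist"; returns a dict with "image" (384x512x3 uint8, red, green, blue), "fx", "fy", "cx", "cy" (pixels), "dist" ([k1, k2, p1, p2, k3] as OpenCV has them; the pictures are not rectified), "R" (3x3) and "t" (3): a world point X has camera coordinates R X + t. Camera axes: x right, y down, z forward; pixel columns grow to the right and rows downward; lengths in mm; the calibration is good to about 2 mm. A picture is of the moment at which its call begins. There is no depth.
- workorder.job_done(): hands the job in; it is judged then, once.
The state is a dict: "t": time; "qpos": joint angles; "joint_velocities": joint speeds; "tau": joint torques, N m; "tool_pos": TCP position; "tcp_rot": TCP orientation; "ft_force": force on the tool from outside, world axes, zero at the start; "torque": the same for the moment, N m; "finger_gap": finger opening in mm; "finger_force": force on a finger pad.
Only numpy, scipy, OpenCV 4.12 (cv2) and the standard library are available. Lean on these libraries where they do the work, as an engineer would, in place of code of your own. Each camera call takes 0.05 s, during which the arm holds its last target. There are 200 camera calls.

## Working session

There is one attempt and no reset: what is moved stays moved. The work goes in short steps, Python scripts to look and compute and a tool call to move; the robot and the scene stay as the last step left them, time stands still between calls to the robot, and variables do not carry over. Pictures are saved under pics/ and viewed, at most 11 in all, crops included, and the job is handed in when it is done.

Besides the shell and the picture viewer there is one more tool, called after ">>>" as a command line: name --pt "numbers of a row" for each row, then --argument value for the rest. play_rows: Moves the arm, as the interface text tells. Its arguments: {"type":"object","properties":{"moves":{"type":"array","items":{"type":"array","items":{"type":"number"}}}},"required":["moves"]}

```bash
ls; mkdir -p pics; cat > h.py <<'E'
import numpy as np,cv2,pickle
from rig import sensors,vision,workorder
def snap(n,f):
    s=vision.snapshot(n); pickle.dump(s,open(f'pics/{f}.pkl','wb'))
    cv2.imwrite(f'pics/{f}.png',s['image'][:,:,::-1]); return s
def K(s): return np.array([[s['fx'],0,s['cx']],[0,s['fy'],s['cy']],[0,0,1.]])
def ray(s,uv,z):
    p=cv2.undistortPoints(np.array(uv,float).reshape(-1,1,2),K(s),np.array(s['dist'],float)).reshape(-1,2)
    R=np.array(s['R']);t=np.array(s['t']).ravel();C=-R.T@t
    d=np.c_[p,np.ones(len(p))]@R
    return C+d*((z-C[2])/d[:,2])[:,None]
def proj(s,X):
    return cv2.projectPoints(np.array(X,float).reshape(-1,1,3),cv2.Rodrigues(np.array(s['R'],float))[0],np.array(s['t'],float),K(s),np.array(s['dist'],float))[0].reshape(-1,2)
E
python3 - <<'E'
from h import *
a=snap('top','top0');b=snap('scene','scene0')
o=sensors.get_obs();print(o)
cv2.imwrite('pics/ts0.png',cv2.resize(a['image'][:,:,::-1],(800,600),interpolation=cv2.INTER_CUBIC))
E
```

```text
pics
{'t': 0.1, 'qpos': array([-1.33273058,  0.60003627, -0.00253743,  1.60001324,  0.00177605,
        0.94289809, -0.07980725]), 'joint_velocities': array([-0.00026192, -0.00259112, -0.00089493, -0.0026005 ,  0.00053378,
        0.00132986,  0.00038737]), 'tau': array([ 5.41057088e-03, -7.66551805e+01,  1.50214054e+00, -2.52936852e+01,
       -5.22820302e-02,  1.35641563e-02,  8.14713894e-05]), 'tool_pos': array([224.33591001, 688.98145737, 217.86588197]), 'tcp_rot': array([-4.92328256e-01, -3.10267199e+00,  2.11872958e-03]), 'ft_force': array([ 0.29501642, -0.38021812,  0.10848742]), 'torque': array([-0.00283079, -0.01530962, -0.03819577]), 'finger_force': 0.0, 'finger_gap': 92.87109111455604}
```

View pics/ts0.png

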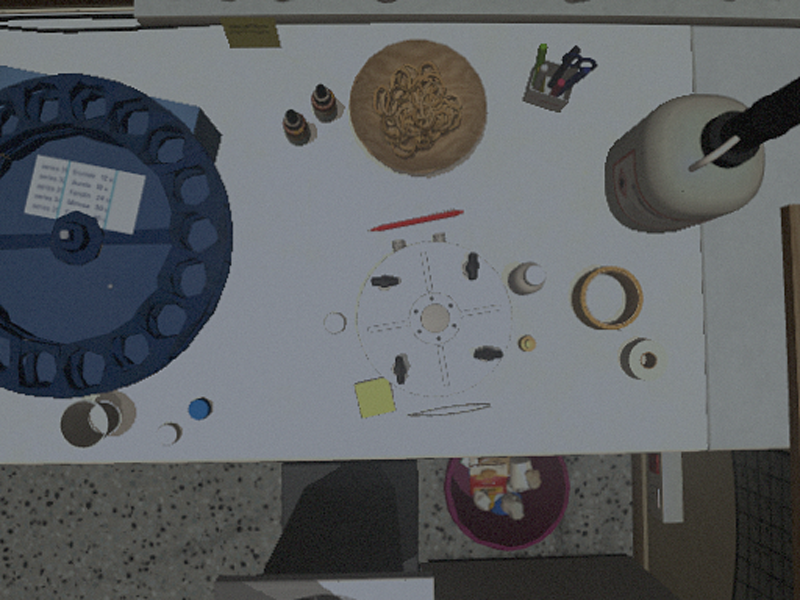

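View pics/scene0.png

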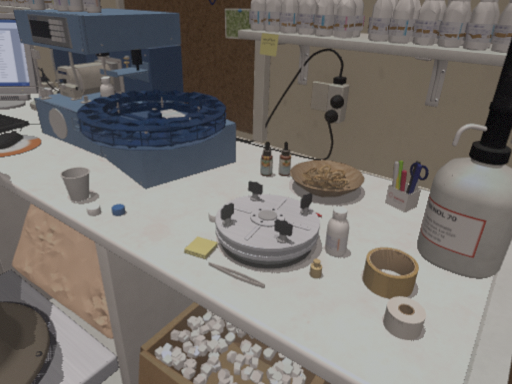

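The top view (800x600) shows the pump at about (435,318). Its barbs point up at (400,243) and (440,237). The knobs are at (385,282), (401,368), (488,353) and (473,265), which I take as knobs 1 to 4. The pen, bottle, weight, tweezers, notepad and cap stand around it, with the carousel to the left.

```bash
cat > k.py <<'E'
from h import *
s=pickle.load(open('pics/top0.pkl','rb'))
im=s['image'];g=im.max(2)
print('C',-np.array(s['R']).T@np.array(s['t']).ravel())
f=512/800
for i,(u,v) in enumerate([(385,282),(401,368),(488,353),(473,265)]):
    u*=f;v*=f;u0,v0=int(u)-14,int(v)-14
    m=(g[v0:v0+28,u0:u0+28]<75).astype(np.uint8)
    n,l,st,c=cv2.connectedComponentsWithStats(m); j=1+st[1:,4].argmax()
    p=np.argwhere(l==j)[:,::-1]+[u0,v0]
    W=ray(s,p,88)[:,:2]; mu=W.mean(0); w,V=np.linalg.eigh(np.cov((W-mu).T))
    print(i+1,st[j,4],mu.round(1),'ang',np.degrees(np.arctan2(V[1,1],V[0,1])).round(1),np.sqrt(w*12).round(1))
print('hub',ray(s,[(435*f,318*f)],56))
E
python3 k.py
```

```text
C [503.02966349 -86.62381923 966.96224396]
1 95 [573.7 -93.6] ang 91.7 [12.2 33.3]
2 99 [ 455.8 -111.8] ang -176.1 [12.7 33.2]
3 112 [ 475.2 -229.3] ang 88.4 [14.2 34.4]
4 103 [ 592.6 -211.3] ang 176.1 [14.1 32.7]
hub [[ 523.98716036 -163.25327088   56.        ]]
```

```bash
cat > p.py <<'E'
# usage: p.py x y z barangle : offset in the tool frame to target (bar axis || tool x)
from h import *; import sys
from scipy.spatial.transform import Rotation as Ro
o=sensors.get_obs();R=Ro.from_rotvec(o['tcp_rot']).as_matrix()
yaw=np.degrees(np.arctan2(R[1,0],R[0,0]))
print('t',round(o['t'],2),'pos',o['tool_pos'].round(1),'yaw',yaw.round(1),'q',o['qpos'].round(2),'zax',R[:,2].round(3),'F',o['ft_force'].round(1),'gap',round(o['finger_gap'],1))
if len(sys.argv)>4:
    x,y,z,a=map(float,sys.argv[1:5])
    print('shift tool',(R.T@(np.array([x,y,z])-o['tool_pos'])).round(1))
    # tool z down => positive twist = yaw decreases
    d=(yaw-a+90)%180-90; print('twist',round(d,1))
E
python3 p.py 475 -229 200 88.4; python3 p.py 524 -162 280 88.4
```

```text
t 0.1 pos [224.3 689.  217.9] yaw 162.0 q [-1.33  0.6  -0.    1.6   0.    0.94 -0.08] zax [-0.    -0.001 -1.   ] F [ 0.3 -0.4  0.1] gap 92.9
shift tool [-522.5 -795.3   19. ]
twist 73.6
t 0.1 pos [224.3 689.  217.9] yaw 162.0 q [-1.33  0.6  -0.    1.6   0.    0.94 -0.08] zax [-0.    -0.001 -1.   ] F [ 0.3 -0.4  0.1] gap 92.9
shift tool [-548.4 -716.5  -61.1]
twist 73.6
```

>>> play_rows --pt "0 0 -0.05 0 0" --pt "0 0 -0.03 0 0.5" --pt "-0.03 -0.045 0 0 0.5" --pt "-0.03 -0.045 0 0 0.5" --pt "-0.03 -0.045 0 0 0.5"

```text
t: 0.72
tool_pos: [268.5, 531.3, 298.3]
tcp_rot: [0.492, 3.103, -0.001]
ft_force: [0.5, 0.4, -0.6]
finger_gap: 57.6
finger_force: 0.0
```

```bash
python3 p.py 475 -229 200 88.4
```

```text
t 0.72 pos [268.5 531.3 298.3] yaw 162.0 q [-1.2   0.36  0.    1.81 -0.    0.97  0.06] zax [-0.    -0.001 -1.   ] F [ 0.5  0.4 -0.6] gap 57.6
shift tool [-431.6 -659.    98.8]
twist 73.6
```

>>> play_rows --pt "-0.034 -0.052 0 0 0.5" --pt "-0.034 -0.052 0 0 0.5" --pt "-0.034 -0.052 0 0 0.5" --pt "-0.034 -0.052 0 0 0.5" --pt "-0.034 -0.052 0 0 0.5"

```text
t: 1.35
tool_pos: [349.5, 231.2, 298.6]
tcp_rot: [0.492, 3.103, 0.0]
ft_force: [2.0, 0.3, 0.0]
finger_gap: 46.4
finger_force: 0.0
```

>>> play_rows --pt "-0.034 -0.052 0 0 0.5" --pt "-0.034 -0.052 0 0 0.5" --pt "-0.034 -0.052 0 0 0.5" --pt "-0.034 -0.052 0 0 0.5" --pt "-0.034 -0.052 0 0 0.5"

```text
t: 1.98
tool_pos: [430.7, -68.5, 298.8]
tcp_rot: [0.492, 3.102, 0.001]
ft_force: [0.4, 0.6, -0.1]
finger_gap: 46.4
finger_force: 0.0
```

```bash
python3 p.py 475 -229 200 88.4
```

```text
t 1.98 pos [430.7 -68.5 298.8] yaw 162.0 q [-0.32  0.15  0.4   2.14 -0.08  0.86  1.38] zax [ 0.001  0.    -1.   ] F [ 0.4  0.6 -0.1] gap 46.4
shift tool [ -91.8 -139.    98.8]
twist 73.6
```

>>> play_rows --pt "-0.034 -0.052 0 0 0.5" --pt "-0.034 -0.052 0 0 0.5" --pt "-0.022 -0.035 0 0 0.5" --pt "0 0 0.02 10.5 0.5" --pt "0 0 0.02 10.5 0.5"

```text
t: 2.6
tool_pos: [472.8, -227.4, 258.0]
tcp_rot: [1.061, 2.957, -0.0]
ft_force: [-0.1, 0.3, -0.3]
finger_gap: 46.5
finger_force: 0.0
```

>>> play_rows --pt "0 0 0.02 10.5 0.5" --pt "0 0 0.02 10.5 0.5" --pt "0 0 0.01 10.5 0.5" --pt "0 0 0 10.5 0.5" --pt "0 0 0 10.5 0.5"

```text
t: 3.22
tool_pos: [472.9, -226.5, 208.3]
tcp_rot: [-2.257, -2.184, 0.001]
ft_force: [0.2, -0.4, -0.4]
finger_gap: 46.4
finger_force: 0.0
```

```bash
python3 p.py 475 -229 75 88.4; python3 -c "
from h import *
s=snap('wrist','w1');snap('top','t1')
print(proj(s,[[475.2,-229.3,88]]))"
```

```text
t 3.23 pos [ 472.9 -226.5  208.3] yaw 88.1 q [-0.2   0.47  0.77  2.1  -0.47  0.76  0.84] zax [-0.001  0.    -1.   ] F [ 0.2 -0.4 -0.4] gap 46.4
shift tool [ -2.4   2.3 133.3]
twist -0.3
[[264.01529304 194.39016227]]
```

View pics/w1.png

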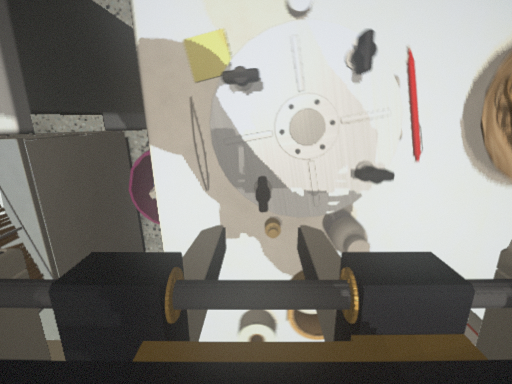

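The wrist view shows knob 3 at (263,193), where I predicted it. Knobs 4, 1 and 2 are at (375,174), (362,50) and (240,75). I'll refine their positions from this closer view.

```bash
cat > w.py <<'E'
from h import *; import sys
def knobs(s,P,z=88,th=60,half=26):
    g=s['image'].max(2)
    for i,X in P.items():
        u0,v0=np.maximum(0,(proj(s,[[X[0],X[1],z]])[0]-half).astype(int))
        m=(g[v0:v0+2*half,u0:u0+2*half]<th).astype(np.uint8)
        n,l,st,c=cv2.connectedComponentsWithStats(m); 
        if n<2: continue
        j=1+st[1:,4].argmax()
        p=np.argwhere(l==j)[:,::-1]+[u0,v0]
        W=ray(s,p,z)[:,:2]; mu=W.mean(0); w,V=np.linalg.eigh(np.cov((W-mu).T))
        print(i,st[j,4],mu.round(1),'ang',(np.degrees(np.arctan2(V[1,1],V[0,1]))%180).round(1),np.sqrt(w*12).round(1))
P={1:(573.7,-93.6),2:(455.8,-111.8),3:(475.2,-229.3),4:(592.6,-211.3)}
if __name__=='__main__':
    s=pickle.load(open('pics/%s.pkl'%sys.argv[1],'rb'))
    for z in (84,94): print(z);knobs(s,P,z)
E
python3 w.py w1; python3 w.py t1
```

```text
84
94
84
1 33 [572.5 -88.4] ang 79.7 [11.8 33.2]
2 71 [ 456.2 -112.5] ang 3.6 [11.5 35.7]
3 1222 [ 480.8 -253.8] ang 175.0 [ 57.4 107.2]
4 225 [ 568. -251.] ang 10.4 [26.7 47.1]
94
1 33 [571.7 -88.4] ang 79.7 [11.7 32.9]
2 71 [ 456.8 -112.2] ang 3.6 [11.4 35.3]
3 1248 [ 479.5 -252.5] ang 173.2 [ 58.5 105.4]
4 238 [ 567.7 -250. ] ang 10.9 [28.3 44.7]
```

```bash
python3 -c "
from w import *
s=pickle.load(open('pics/w1.pkl','rb'))
print(s['image'].max(2)[185:200,255:272].min(), s['image'].max(2)[193,245:285])
for z in (84,94):
  for th in (75,95): print(z,th); knobs(s,P,z,th)"
```

```text
67 [165 162 161 162 163 163 166 162 162 150 121  77  73  75  76  77  72  73
  74  75  75  76  75  71  84 111 149 168 169 168 167 168 168 165 166 169
 167 164 163 167]
84 75
1 9 [572.1 -81.5] ang 86.0 [2.5 5.5]
3 143 [ 473.2 -234. ] ang 88.9 [11.1 26. ]
84 95
1 607 [574.4 -93.2] ang 80.2 [15.7 32.6]
2 209 [ 452.9 -112.7] ang 173.7 [10.6 35.7]
3 361 [ 473.5 -229.5] ang 90.0 [12.1 35.5]
4 383 [ 591.6 -211.8] ang 173.0 [12.  36.4]
94 75
1 9 [568.7 -83.9] ang 86.0 [2.4 5.4]
3 143 [ 473.2 -231.1] ang 88.9 [10.7 25.1]
94 95
1 607 [570.9 -95.2] ang 80.2 [15.1 31.4]
2 209 [ 453.6 -114. ] ang 173.7 [10.2 34.5]
3 361 [ 473.5 -226.8] ang 90.0 [11.7 34.3]
4 383 [ 587.6 -209.7] ang 173.0 [11.5 35.1]
```

>>> play_rows --pt "-0.002 0.001 0.05 0 0.5" --pt "0 0 0.05 0 0.5" --pt "0 0 0.038 0 0.5" --pt "0 0 0 0 0.95" --pt "0 0 0 0 0.95"

```text
t: 3.95
tool_pos: [474.4, -229.2, 71.7]
tcp_rot: [2.249, 2.192, 0.001]
ft_force: [1.2, 0.7, 0.1]
finger_gap: 30.9
finger_force: 0.0
```

```bash
python3 p.py 474 -228.5 70 89
```

```text
t 3.95 pos [ 474.4 -229.2   71.7] yaw 88.5 q [ 0.    0.65  0.51  2.19 -0.72  0.47  1.06] zax [ 0.001 -0.    -1.   ] F [1.2 0.7 0.1] gap 30.9
shift tool [ 0.7 -0.4  1.7]
twist -0.5
```

>>> play_rows --pt "0 0 0 0 0.95" --pt "0 0 0 0 0.95" --pt "0 0 0 0 0.95"

```text
t: 4.32
tool_pos: [474.1, -228.7, 71.3]
tcp_rot: [2.25, 2.191, 0.001]
ft_force: [-2.3, -0.7, 3.9]
finger_gap: 9.5
finger_force: 29.9
```

Gripped: the gap is 9.5 mm and the pad force is 30 N. Next is the half turn.

>>> play_rows --pt "0 0 0.0005 9 0.95" --pt "0 0 0.0005 9 0.95" --pt "0 0 0.0005 9 0.95" --pt "0 0 0.0005 9 0.95" --pt "0 0 0 0 0.95"

```text
t: 4.95
tool_pos: [474.7, -229.2, 68.8]
tcp_rot: [2.816, 1.389, -0.0]
ft_force: [0.5, -3.1, -0.1]
finger_gap: 9.9
finger_force: 30.0
```

```bash
python3 p.py 572.5 -94 150 85
```

```text
t 4.95 pos [ 474.7 -229.2   68.8] yaw 52.5 q [-0.1   0.71  0.68  2.2  -0.91  0.54  0.63] zax [ 0.001 -0.002 -1.   ] F [ 0.5 -3.1 -0.1] gap 9.9
shift tool [166.7  -4.5 -81.4]
twist -32.5
```

>>> play_rows --pt "0 0 0 0 0.6" --pt "0 0 0 0 0.6" --pt "0 0 -0.05 0 0.5" --pt "0.025 0 -0.05 0 0.5" --pt "0.055 0 -0.01 0 0.5"

```text
t: 5.58
tool_pos: [523.2, -167.0, 181.9]
tcp_rot: [2.818, 1.383, 0.005]
ft_force: [1.2, -0.2, -0.1]
finger_gap: 46.0
finger_force: 0.0
```

>>> play_rows --pt "0.035 0 0 0 0.5" --pt "0 0 0 -10.5 0.5" --pt "0 0 0 -10.5 0.5" --pt "0 0 0 -10.5 0.5" --pt "0 0 0 0 0.5"

```text
t: 6.2
tool_pos: [543.8, -137.4, 178.9]
tcp_rot: [-2.335, -2.101, -0.002]
ft_force: [0.4, -1.0, 0.6]
finger_gap: 46.6
finger_force: 0.0
```

```bash
python3 p.py 572.5 -94 70 85;python3 -c "
from w import *
s=snap('wrist','w2')
for z in (84,94):
  for th in (85,95): print(z,th); knobs(s,P,z,th,34)"
```

```text
t 6.2 pos [ 543.8 -137.4  178.9] yaw 83.9 q [-0.36  0.56  0.77  2.05 -0.57  0.75  0.66] zax [ 0.     0.001 -1.   ] F [ 0.4 -1.   0.6] gap 46.6
shift tool [ 46.   23.9 109. ]
twist -1.1
84 85
1 125 [ 574.6 -103.3] ang 76.5 [10.  15.1]
2 553 [ 455.1 -110.6] ang 9.2 [13.7 37.5]
3 2892 [ 469.6 -233.8] ang 24.3 [66.3 74.9]
4 1671 [ 589.6 -226.4] ang 139.7 [62.1 70.9]
84 95
1 450 [573.8 -92.4] ang 91.1 [11.9 33. ]
2 587 [ 455.3 -110.3] ang 10.1 [14.3 38. ]
3 3072 [ 469.1 -232.9] ang 29.6 [67.5 73.8]
4 2144 [ 592.6 -226.6] ang 139.2 [59.8 69.2]
94 85
1 125 [ 573.7 -101.7] ang 76.5 [ 9.6 14.5]
2 553 [ 458.8 -108.8] ang 9.2 [13.2 36. ]
3 3020 [ 469.1 -230.7] ang 34.0 [61.5 75.3]
4 1835 [ 588.3 -222.5] ang 170.2 [63.8 66.5]
94 95
1 450 [573.  -91.3] ang 91.1 [11.5 31.8]
2 587 [ 459.  -108.5] ang 10.1 [13.8 36.5]
3 3211 [ 468.8 -229.8] ang 39.1 [62.9 74.4]
4 2497 [ 592.2 -224.1] ang 139.1 [60.6 67.9]
```

View pics/w2.png

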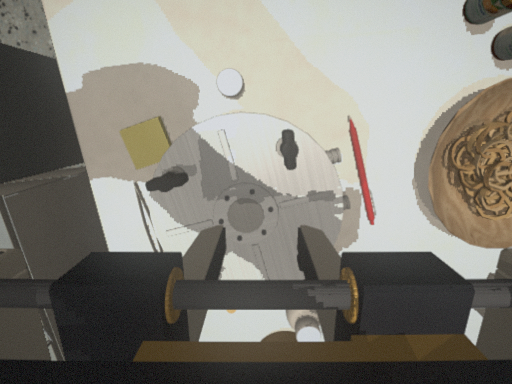

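Knob 1 shows at (289,148), upright in the image, with its position at about (573.5,-92.5) and angle about 91 degrees. Nothing is in the way.

```bash
python3 p.py 573.5 -92.5 70 91
```

```text
t 6.25 pos [ 543.9 -137.4  178.8] yaw 83.8 q [-0.36  0.56  0.77  2.05 -0.58  0.75  0.66] zax [ 0.     0.001 -1.   ] F [-0.2  0.1 -1.1] gap 46.0
shift tool [ 47.7  24.5 108.9]
twist -7.2
```

>>> play_rows --pt "0.048 0.025 0 0 0.5" --pt "0 0 0 -7 0.5" --pt "0 0 0.05 0 0.5" --pt "0 0 0.058 0 0.6" --pt "0 0 0 0 0.95"

```text
t: 6.88
tool_pos: [571.6, -92.0, 67.7]
tcp_rot: [-2.203, -2.233, 0.007]
ft_force: [0.2, -0.2, 1.0]
finger_gap: 31.4
finger_force: 0.0
```

>>> play_rows --pt "0 0 0 0 0.95" --pt "0 0 0 0 0.95" --pt "0 0 0 0 0.95" --pt "0 0 0 0 0.95"

```text
t: 7.38
tool_pos: [574.4, -92.6, 72.1]
tcp_rot: [2.202, 2.239, 0.002]
ft_force: [-2.7, 0.0, 7.8]
finger_gap: 9.4
finger_force: 29.9
```

```bash
python3 p.py 573.5 -92.5 70 91
```

```text
t 7.38 pos [574.4 -92.6  72.1] yaw 90.9 q [-0.31  0.71  0.57  2.07 -0.72  0.56  0.8 ] zax [ 0.002  0.    -1.   ] F [-2.7  0.   7.8] gap 9.4
shift tool [ 0.1 -0.9  2.1]
twist -0.1
```

>>> play_rows --pt "0 0 0.0005 9 0.95" --pt "0 0 0.0005 9 0.95" --pt "0 0 0.0005 9 0.95" --pt "0 0 0.0005 9 0.95" --pt "0 0 0 0 0.95"

```text
t: 8.0
tool_pos: [574.8, -92.0, 69.3]
tcp_rot: [2.785, 1.451, 0.002]
ft_force: [0.8, -0.7, 2.7]
finger_gap: 9.6
finger_force: 30.0
```

>>> play_rows --pt "0 0 0 0 0.6" --pt "0 0 0 0 0.6" --pt "0 0 -0.05 0 0.5" --pt "0 0 -0.03 0 0.5"

```text
t: 8.5
tool_pos: [574.1, -92.9, 150.3]
tcp_rot: [2.786, 1.45, 0.001]
ft_force: [-0.1, 0.0, 0.4]
finger_gap: 44.3
finger_force: 0.0
```

```bash
python3 p.py 455 -111 150 5;python3 -c "
from w import *
s=snap('wrist','w3');s=snap('top','t3')"
```

```text
t 8.5 pos [574.1 -92.9 150.3] yaw 55.0 q [-0.49  0.68  0.88  2.03 -0.75  0.79  0.23] zax [ 0.001 -0.    -1.   ] F [-0.1  0.   0.4] gap 44.3
shift tool [-83.1 -87.2   0.2]
twist 50.0
```

>>> play_rows --pt "-0.042 -0.044 -0.02 0 0.5" --pt "-0.041 -0.043 0 0 0.5" --pt "0 0 0 10 0.5" --pt "0 0 0 10 0.5" --pt "0 0 0 10 0.5"

```text
t: 9.22
tool_pos: [456.2, -110.0, 167.7]
tcp_rot: [-3.068, -0.671, 0.0]
ft_force: [0.4, 0.5, -0.3]
finger_gap: 46.3
finger_force: 0.0
```

>>> play_rows --pt "0 0 0 10 0.5" --pt "0 0 0 10 0.5" --pt "0 -0.02 0 0 0.5" --pt "0 0 0 0 0.5"

```text
t: 9.72
tool_pos: [454.3, -89.3, 167.3]
tcp_rot: [-3.138, -0.14, 0.003]
ft_force: [0.7, -1.0, 0.1]
finger_gap: 46.4
finger_force: 0.0
```

```bash
python3 p.py 456 -110.5 70 5;python3 -c "
from w import *
s=snap('wrist','w4')
P[2]=(456,-110.5)
print(proj(s,[[456,-110.5,88]]))
for z in (84,94):
  for th in (70,85,95): print(z,th); knobs(s,P,z,th,34)"
```

```text
t 9.72 pos [454.3 -89.3 167.3] yaw 5.1 q [-0.67  0.66  1.2   2.27 -0.9   0.82 -0.34] zax [-0.002  0.    -1.   ] F [ 0.7 -1.   0.1] gap 46.4
shift tool [-0.  21.3 97.3]
twist 0.1
[[285.27832388 202.01282278]]
84 70
2 311 [ 461.1 -109.5] ang 6.3 [12.1 26.3]
3 294 [ 478.7 -221.5] ang 64.0 [13.  27.4]
4 1127 [ 592.1 -209.6] ang 167.7 [19.9 34.5]
84 85
1 21 [ 562.8 -100.5] ang 64.8 [3.2 7.1]
2 502 [ 456.1 -110. ] ang 6.1 [12.6 35.5]
3 615 [ 474.5 -227.7] ang 58.9 [13.  41.7]
4 1197 [ 591.9 -209.2] ang 164.8 [21.1 35. ]
84 95
1 440 [573.8 -91.5] ang 52.2 [15.7 34.8]
2 525 [ 456.3 -110. ] ang 5.9 [13.  35.8]
3 642 [ 474.6 -227.4] ang 59.6 [13.4 42.4]
4 1233 [ 591.8 -209. ] ang 163.2 [21.6 35.2]
94 70
2 311 [ 463.8 -108.4] ang 6.3 [11.6 25.2]
3 294 [ 480.7 -215.8] ang 64.0 [12.5 26.3]
4 1127 [ 589.6 -204.5] ang 167.7 [19.1 33.1]
94 85
1 21 [561.4 -99.7] ang 64.8 [3.1 6.8]
2 502 [ 459.  -108.8] ang 6.1 [12.1 34. ]
3 615 [ 476.7 -221.9] ang 58.9 [12.5 40. ]
4 1197 [ 589.4 -204.1] ang 164.8 [20.2 33.6]
94 95
1 440 [572.  -91.1] ang 52.2 [15.1 33.4]
2 525 [ 459.2 -108.8] ang 5.9 [12.5 34.4]
3 642 [ 476.8 -221.5] ang 59.6 [12.9 40.7]
4 1233 [ 589.3 -203.9] ang 163.2 [20.7 33.8]
```

View pics/w4.png

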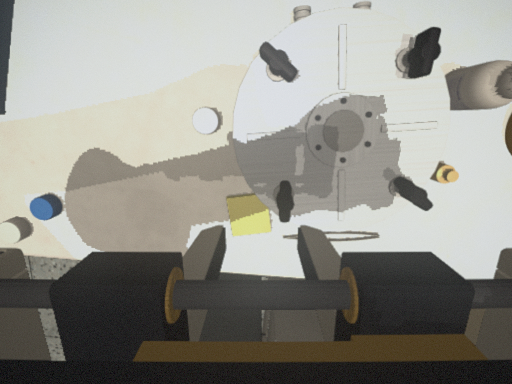

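Knobs 1 (277,62) and 3 (411,193) have clearly turned. Knob 2 is at (285,202) and well lined up. Joint 3 is close to its limit, so I'll use the half-turn-equivalent grasp at yaw 185.

>>> play_rows --pt "0 0 0 -10.6 0.5" --pt "0 0 0 -10.6 0.5" --pt "0 0 0 -10.6 0.5" --pt "0 0 0 -10.6 0.5" --pt "0 0 0 -10.6 0.5"

```text
t: 10.4
tool_pos: [455.0, -91.0, 168.3]
tcp_rot: [2.743, 1.531, 0.001]
ft_force: [-0.1, 0.3, -1.1]
finger_gap: 46.7
finger_force: 0.0
```

>>> play_rows --pt "0 0 0 -10.6 0.5" --pt "0 0 0 -10.6 0.5" --pt "0 0 0 -10.6 0.5" --pt "0 0 0 -10.6 0.5" --pt "0 0 0 -10.6 0.5"

```text
t: 11.02
tool_pos: [455.0, -91.0, 168.3]
tcp_rot: [1.772, 2.593, 0.001]
ft_force: [-0.4, -0.3, -1.5]
finger_gap: 46.6
finger_force: 0.0
```

>>> play_rows --pt "0 0 0 -10.6 0.5" --pt "0 0 0 -10.6 0.5" --pt "0 0 0 -10.6 0.5" --pt "0 0 0 -10.6 0.5" --pt "0 0 0 -10.6 0.5"

```text
t: 11.65
tool_pos: [455.0, -91.0, 168.3]
tcp_rot: [0.429, 3.111, 0.0]
ft_force: [-1.2, -0.5, 0.5]
finger_gap: 46.6
finger_force: 0.0
```

>>> play_rows --pt "0 0 0 -10.6 0.5" --pt "0 0 0 -10.6 0.5" --pt "0 0 0 0 0.5"

```text
t: 12.02
tool_pos: [454.9, -91.0, 168.4]
tcp_rot: [-0.139, 3.137, 0.0]
ft_force: [0.4, -0.0, 0.2]
finger_gap: 46.5
finger_force: 0.0
```

```bash
python3 p.py 456.5 -110 70 5.5
```

```text
t 12.03 pos [454.9 -91.  168.4] yaw -174.9 q [-0.11  0.38  0.25  2.24 -0.18  0.54  1.93] zax [ 0.001  0.    -1.   ] F [ 0.4 -0.   0.2] gap 46.5
shift tool [  0.2 -19.   98.4]
twist -0.4
```

>>> play_rows --pt "0 -0.019 0.04 0 0.5" --pt "0 0 0.055 0 0.6" --pt "0 0 0.002 0 0.6" --pt "0 0 0 0 0.95" --pt "0 0 0 0 0.95"

```text
t: 12.65
tool_pos: [457.6, -109.2, 73.0]
tcp_rot: [-0.14, 3.135, -0.001]
ft_force: [0.0, 0.3, -0.4]
finger_gap: 21.6
finger_force: 0.0
```

>>> play_rows --pt "0 0 0 0 0.95" --pt "0 0 0 0 0.95" --pt "0 0 0 0 0.95"

```text
t: 13.02
tool_pos: [457.7, -110.4, 72.4]
tcp_rot: [-0.139, 3.135, -0.003]
ft_force: [1.3, -5.6, 4.4]
finger_gap: 9.9
finger_force: 29.8
```

>>> play_rows --pt "0 0 0.0005 9 0.95" --pt "0 0 0.0005 9 0.95" --pt "0 0 0.0005 9 0.95" --pt "0 0 0.0005 9 0.95" --pt "0 0 0 0 0.95"

```text
t: 13.65
tool_pos: [457.0, -110.8, 69.9]
tcp_rot: [0.84, 3.024, -0.003]
ft_force: [-0.9, -7.7, -0.2]
finger_gap: 9.8
finger_force: 30.0
```

>>> play_rows --pt "0 0 0 0 0.6" --pt "0 0 0 0 0.6" --pt "0 0 -0.05 0 0.5" --pt "0 0 -0.045 0 0.5"

```text
t: 14.15
tool_pos: [456.2, -108.8, 165.3]
tcp_rot: [-0.835, -3.027, -0.0]
ft_force: [0.4, -0.1, 0.5]
finger_gap: 44.0
finger_force: 0.0
```

```bash
python3 p.py 591.5 -210.5 165 174
```

```text
t 14.15 pos [ 456.2 -108.8  165.3] yaw 149.2 q [-0.25  0.42  0.5   2.25 -0.38  0.56  1.57] zax [-0.001  0.001 -1.   ] F [ 0.4 -0.1  0.5] gap 44.0
shift tool [-1.683e+02 -1.800e+01  1.000e-01]
twist -24.8
```

>>> play_rows --pt "-0.056 -0.006 0 0 0.6" --pt "-0.056 -0.006 0 0 0.6" --pt "-0.056 -0.006 0 0 0.6" --pt "0 0 0 -10 0.6" --pt "0 0 0 -10 0.6"

```text
t: 14.78
tool_pos: [591.7, -210.6, 163.8]
tcp_rot: [-0.287, -3.128, -0.0]
ft_force: [-0.1, 0.5, -0.2]
finger_gap: 36.9
finger_force: 0.0
```

>>> play_rows --pt "0 0 0 -5 0.6" --pt "0 0.03 -0.02 0 0.6" --pt "0 0 0 0 0.6"

```text
t: 15.15
tool_pos: [595.6, -178.3, 185.3]
tcp_rot: [0.155, 3.136, 0.002]
ft_force: [0.9, -0.3, -0.4]
finger_gap: 37.2
finger_force: 0.0
```

```bash
python3 p.py 591.5 -210.5 70 174;python3 -c "
from w import *
s=snap('wrist','w5')
P[4]=(591.5,-210.5)
print(proj(s,[[591.5,-210.5,88]]))
for z in (84,94):
  for th in (70,85): print(z,th); knobs(s,P,z,th,34)"
```

```text
t 15.15 pos [ 595.6 -178.3  185.3] yaw 174.4 q [-0.05  0.53  0.37  1.89 -0.27  0.76  1.95] zax [ 0.002  0.001 -1.   ] F [ 0.9 -0.3 -0.4] gap 37.2
shift tool [  1.1 -32.7 115.2]
twist 0.4
[[227.16823127 196.57392921]]
84 70
2 470 [ 453.4 -110. ] ang 144.5 [11.5 35.2]
3 160 [ 480.  -220.2] ang 52.4 [11.9 17.2]
4 434 [ 591.1 -210.6] ang 175.0 [12.7 34.6]
84 85
1 304 [573.8 -92.9] ang 55.7 [11.4 39.1]
2 680 [ 455.1 -110.7] ang 145.7 [12.2 36.2]
3 591 [ 473.3 -228.6] ang 51.7 [12.1 35. ]
4 486 [ 591.  -210.5] ang 174.8 [13.8 35.4]
94 70
2 470 [ 455.9 -112.3] ang 144.5 [11.1 33.8]
3 160 [ 481.5 -218.3] ang 52.4 [11.4 16.5]
4 434 [ 588.4 -209.1] ang 175.0 [12.2 33.3]
94 85
1 304 [571.8 -95.8] ang 55.7 [11.  37.6]
2 680 [ 457.5 -112.9] ang 145.7 [11.8 34.8]
3 591 [ 475.  -226.4] ang 51.7 [11.7 33.7]
4 486 [ 588.4 -209. ] ang 174.8 [13.3 34.1]
```

View pics/w5.png

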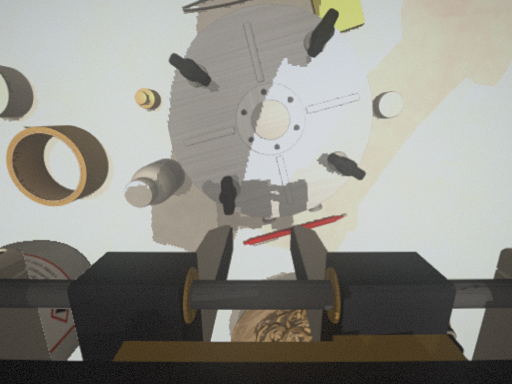

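Knob 4 is at (228,195), as predicted, with its bar at 174.7 degrees. The bottle (150,185) leaves room for the fingers, and the other three knobs are about half-way.

>>> play_rows --pt "0.001 -0.033 0.01 0 0.6" --pt "0 0 0.06 0 0.6" --pt "0 0 0.045 0 0.7" --pt "0 0 0 0 0.95" --pt "0 0 0 0 0.95"

```text
t: 15.82
tool_pos: [589.9, -213.5, 69.9]
tcp_rot: [-0.16, -3.136, -0.001]
ft_force: [-3.1, 7.5, -4.7]
finger_gap: 12.5
finger_force: 4.1
```

>>> play_rows --pt "0 0 0 0 0.95" --pt "0 0 0 0 0.95" --pt "0 0 0 0 0.95"

```text
t: 16.2
tool_pos: [590.0, -212.2, 70.0]
tcp_rot: [-0.158, -3.137, -0.002]
ft_force: [-1.6, 6.5, -6.8]
finger_gap: 9.9
finger_force: 29.7
```

```bash
python3 p.py 591.5 -210.5 70 174
```

```text
t 16.2 pos [ 590.  -212.2   70. ] yaw 174.2 q [ 0.07  0.69  0.28  1.96 -0.35  0.55  2.07] zax [-0.001  0.002 -1.   ] F [-1.6  6.5 -6.8] gap 9.9
shift tool [-1.4  1.8  0. ]
twist 0.2
```

>>> play_rows --pt "0 0.0015 0 9 0.95" --pt "0 0 0.0005 9 0.95" --pt "0 0 0.0005 9 0.95" --pt "0 0 0.0005 9 0.95" --pt "0 0 0 0 0.95"

```text
t: 16.82
tool_pos: [590.9, -211.1, 68.1]
tcp_rot: [1.118, 2.936, 0.001]
ft_force: [1.5, 4.0, -11.3]
finger_gap: 9.6
finger_force: 30.0
```

```bash
python3 p.py
```

```text
t 16.82 pos [ 590.9 -211.1   68.1] yaw 138.3 q [-0.04  0.72  0.45  1.96 -0.56  0.58  1.64] zax [ 0.  0. -1.] F [  1.5   4.  -11.3] gap 9.6
```

>>> play_rows --pt "0 0 0.001 0 0.95" --pt "0 0 0 0 0.95" --pt "0 0 0.001 10 0.95" --pt "0 0 0.001 10 0.95" --pt "0 0 0.001 10 0.95"

```text
t: 17.45
tool_pos: [591.9, -211.8, 64.5]
tcp_rot: [1.846, 2.54, 0.003]
ft_force: [3.0, 5.1, -4.7]
finger_gap: 9.7
finger_force: 30.0
```

>>> play_rows --pt "0 0 0.001 9 0.95" --pt "0 0 0 2 0.95" --pt "0 0 0 0 0.95"

```text
t: 17.82
tool_pos: [591.8, -212.2, 63.4]
tcp_rot: [2.072, 2.359, 0.002]
ft_force: [3.5, 4.3, -2.0]
finger_gap: 10.2
finger_force: 31.1
```

```bash
python3 p.py; python3 -c "
from h import *;print(sensors.get_obs()['torque'])"
```

```text
t 17.82 pos [ 591.8 -212.2   63.4] yaw 97.4 q [-0.15  0.78  0.64  1.97 -0.77  0.65  1.13] zax [ 0.002 -0.001 -1.   ] F [ 3.5  4.3 -2. ] gap 10.2
[ 0.86899525 -0.67770651  0.5052218 ]
```

>>> play_rows --pt "0 0 0 2 0.95" --pt "0 0 0 0 0.95"

```text
t: 18.08
tool_pos: [591.7, -212.3, 63.4]
tcp_rot: [2.112, 2.323, 0.002]
ft_force: [4.5, 3.4, -2.9]
finger_gap: 10.8
finger_force: 32.7
```

```bash
python3 p.py; python3 -c "
from h import *;print(sensors.get_obs()['torque'])"
```

```text
t 18.07 pos [ 591.7 -212.3   63.4] yaw 95.4 q [-0.15  0.78  0.65  1.97 -0.78  0.65  1.11] zax [ 0.002 -0.    -1.   ] F [ 4.5  3.4 -2.9] gap 10.8
[ 0.80809916 -0.72209432  0.58885022]
```

>>> play_rows --pt "0 0 0 0 0.6" --pt "0 0 0 0 0.6" --pt "0 0 -0.05 0 0.5" --pt "0 0 -0.05 0 0.5" --pt "0 0 0 0 0.5"

```text
t: 18.7
tool_pos: [591.6, -214.6, 166.6]
tcp_rot: [2.115, 2.314, 0.003]
ft_force: [-0.5, 0.0, 0.2]
finger_gap: 46.4
finger_force: 0.0
```

```bash
python3 p.py 456.5 -110 165 148; python3 -c "
from w import *
s=snap('wrist','w6')
for z in (84,):
  for th in (70,85): print(z,th); knobs(s,P,z,th,34)"
```

```text
t 18.7 pos [ 591.6 -214.6  166.6] yaw 95.1 q [-0.24  0.67  0.8   1.91 -0.65  0.83  1.  ] zax [ 0.006 -0.003 -1.   ] F [-0.5  0.   0.2] gap 46.4
shift tool [ 116.3 -125.1    0.5]
twist -52.9
84 70
2 775 [ 456.4 -109.6] ang 153.5 [12.4 39. ]
4 416 [ 592.6 -209.1] ang 103.6 [11.1 33.5]
84 85
1 153 [ 570.9 -101.2] ang 28.4 [ 9.4 19.6]
2 853 [ 456.7 -109.8] ang 153.7 [13.1 39.9]
3 255 [ 477.6 -226.7] ang 48.4 [11.1 45.3]
4 478 [ 592.6 -208.8] ang 103.5 [12.2 34.4]
```

>>> play_rows --pt "0.039 -0.042 0 0 0.5" --pt "0.039 -0.042 0 0 0.5" --pt "0.038 -0.041 0 0 0.5" --pt "0 0 0 -10.6 0.5" --pt "0 0 0 -10.6 0.5"

```text
t: 19.38
tool_pos: [454.4, -107.3, 162.0]
tcp_rot: [-1.645, -2.675, 0.002]
ft_force: [0.2, 0.0, 0.3]
finger_gap: 46.5
finger_force: 0.0
```

>>> play_rows --pt "0 0 0 -10.6 0.5" --pt "0 0 0 -10.6 0.5" --pt "0 0 0 -10.6 0.5" --pt "0 0 0 0 0.5"

```text
t: 19.88
tool_pos: [454.8, -108.2, 162.1]
tcp_rot: [-0.863, -3.02, -0.0]
ft_force: [-0.3, -1.1, 0.0]
finger_gap: 46.6
finger_force: 0.0
```

```bash
python3 p.py 456.5 -110 69 148; python3 -c "
from w import *
s=snap('wrist','w7')
for z in (84,):
  for th in (70,85): print(z,th); knobs(s,P,z,th,34)"
```

```text
t 19.88 pos [ 454.8 -108.2  162.1] yaw 148.1 q [-0.28  0.43  0.55  2.25 -0.42  0.56  1.6 ] zax [-0.001  0.    -1.   ] F [-0.3 -1.1  0. ] gap 46.6
shift tool [-2.5 -0.6 93.1]
twist 0.1
84 70
1 1108 [583.3 -74.1] ang 151.2 [31.8 92.8]
2 315 [ 456.9 -111.5] ang 153.4 [11.5 33.6]
3 2277 [ 466.3 -242.9] ang 127.7 [37.7 75.9]
4 1499 [ 614.3 -226.1] ang 58.4 [31.7 76.1]
84 85
1 2462 [574.3 -87.4] ang 177.8 [63.9 86.1]
2 502 [ 453.7 -109. ] ang 149.9 [12.4 35.3]
3 3571 [ 476.7 -236.4] ang 172.0 [63.9 71.8]
4 2207 [ 606.4 -223.3] ang 49.3 [49.7 76.6]
```

View pics/w7.png

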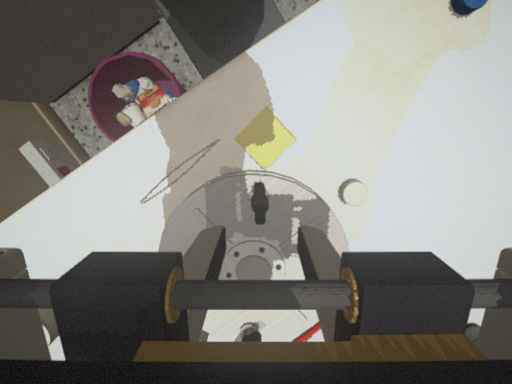

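Knob 2 at (260,202) lines up with the fingers.

>>> play_rows --pt "-0.002 0 0.045 0 0.5" --pt "0 0 0.048 0 0.6" --pt "0 0 0.002 0 0.7" --pt "0 0 0 0 0.95" --pt "0 0 0 0 0.95"

```text
t: 20.55
tool_pos: [457.8, -109.3, 69.1]
tcp_rot: [0.862, 3.019, -0.0]
ft_force: [-2.9, -7.0, -0.7]
finger_gap: 12.7
finger_force: 4.4
```

>>> play_rows --pt "0 0 0 0 0.95" --pt "0 0 0 0 0.95"

```text
t: 20.8
tool_pos: [457.0, -110.5, 69.0]
tcp_rot: [0.864, 3.018, -0.003]
ft_force: [-3.1, -7.3, -0.5]
finger_gap: 10.3
finger_force: 29.9
```

>>> play_rows --pt "0 0 0.001 10 0.95" --pt "0 0 0.001 10 0.95" --pt "0 0 0.001 10 0.95" --pt "0 0 0.001 9 0.95" --pt "0 0 0 0 0.95"

```text
t: 21.42
tool_pos: [455.9, -110.3, 64.9]
tcp_rot: [1.825, 2.555, -0.003]
ft_force: [-6.4, -7.2, 4.8]
finger_gap: 9.9
finger_force: 30.0
```

```bash
python3 p.py; python3 -c "
from h import *;print(sensors.get_obs()['torque'])"
```

```text
t 21.43 pos [ 455.9 -110.3   64.9] yaw 108.9 q [-0.22  0.63  0.5   2.33 -0.86  0.38  1.35] zax [ 0.    -0.002 -1.   ] F [-6.4 -7.2  4.8] gap 9.9
[-1.72896879  1.47410411 -0.07294402]
```

>>> play_rows --pt "0 0 0 3 0.95" --pt "0 0 0 2 0.95" --pt "0 0 0 0 0.95"

```text
t: 21.8
tool_pos: [455.9, -110.2, 64.9]
tcp_rot: [1.932, 2.475, -0.002]
ft_force: [-7.2, -6.1, 1.6]
finger_gap: 9.8
finger_force: 30.0
```

```bash
python3 p.py; python3 -c "
from h import *;print(sensors.get_obs()['torque'])"
```

```text
t 21.8 pos [ 455.9 -110.2   64.9] yaw 104.0 q [-0.24  0.63  0.52  2.33 -0.89  0.39  1.3 ] zax [ 0.    -0.002 -1.   ] F [-7.2 -6.1  1.6] gap 9.8
[-1.70700184  1.36555003  0.07919149]
```

>>> play_rows --pt "0 0 0 2 0.95" --pt "0 0 0 2 0.95" --pt "0 0 0 0 0.95"

```text
t: 22.18
tool_pos: [456.1, -110.0, 64.8]
tcp_rot: [2.016, 2.408, -0.002]
ft_force: [-6.3, -6.6, 0.4]
finger_gap: 10.0
finger_force: 30.7
```

```bash
python3 p.py; python3 -c "
from h import *;print(sensors.get_obs()['torque'])"
```

```text
t 22.18 pos [ 456.1 -110.    64.8] yaw 100.1 q [-0.25  0.64  0.54  2.33 -0.91  0.4   1.25] zax [ 0.    -0.002 -1.   ] F [-6.3 -6.6  0.4] gap 10.0
[-1.56334802  1.25185102  0.42074988]
```

>>> play_rows --pt "0 0 0 0 0.6" --pt "0 0 0 0 0.6" --pt "0 0 -0.05 0 0.5" --pt "0 0 -0.05 0 0.5"

```text
t: 22.68
tool_pos: [457.1, -108.7, 165.3]
tcp_rot: [-2.016, -2.409, 0.0]
ft_force: [0.9, -0.4, 0.1]
finger_gap: 44.5
finger_force: 0.0
```

```bash
python3 p.py 474.5 -228.7 165 52; python3 -c "
from w import *
s=snap('wrist','w8');snap('top','t8')
for z in (80,):
  for th in (70,85): print(z,th); knobs(s,P,z,th,34)"
```

```text
t 22.68 pos [ 457.1 -108.7  165.3] yaw 100.2 q [-0.47  0.5   0.85  2.26 -0.65  0.64  1.04] zax [-0.001  0.    -1.   ] F [ 0.9 -0.4  0.1] gap 44.5
shift tool [-121.2   -4.1    0.2]
twist 48.2
80 70
1 2 [ 565.  -102.5] ang 60.1 [0.  3.2]
2 229 [ 454.  -113.7] ang 106.8 [10.6 26.6]
3 262 [ 469.6 -236.3] ang 41.1 [15.1 24.4]
4 3273 [ 594.4 -205.6] ang 72.4 [66.5 73.9]
80 85
1 692 [575.3 -91.9] ang 48.5 [19.8 33.1]
2 457 [ 453.4 -108.8] ang 102.8 [11.9 34.7]
3 2212 [ 470.8 -213. ] ang 16.2 [44.7 67.2]
4 3699 [ 591.7 -206.6] ang 98.7 [71.6 76. ]
```

>>> play_rows --pt "-0.06 -0.002 0 0 0.5" --pt "-0.06 -0.002 0 0 0.5" --pt "0 0 0 10 0.5" --pt "0 0 0 10 0.5" --pt "0 0 0 10 0.5"

```text
t: 23.4
tool_pos: [474.7, -227.5, 163.8]
tcp_rot: [-2.576, -1.798, -0.002]
ft_force: [0.7, 0.8, -0.2]
finger_gap: 46.5
finger_force: 0.0
```

>>> play_rows --pt "0 0 0 10 0.5" --pt "0 0 0 8 0.5" --pt "0 0 0 0 0.5"

```text
t: 23.78
tool_pos: [474.7, -227.2, 163.5]
tcp_rot: [-2.821, -1.384, 0.0]
ft_force: [-0.5, 0.1, 0.0]
finger_gap: 46.4
finger_force: 0.0
```

```bash
python3 p.py 474.5 -228.7 66 52; python3 -c "
from w import *
s=snap('wrist','w9')
for z in (80,):
  for th in (70,85): print(z,th); knobs(s,P,z,th,34)"
```

```text
t 23.77 pos [ 474.7 -227.2  163.5] yaw 52.3 q [-0.32  0.67  1.05  2.14 -0.83  0.82  0.6 ] zax [-0. -0. -1.] F [-0.5  0.1  0. ] gap 46.4
shift tool [-1.3  0.7 97.5]
twist 0.3
80 70
2 534 [ 455.7 -110.7] ang 107.7 [13.5 34.9]
3 202 [ 477.6 -222. ] ang 56.8 [11.3 20.7]
80 85
1 9 [567.1 -91.7] ang 55.8 [2.1 3.2]
2 734 [ 454.9 -110. ] ang 109.1 [14.3 35.7]
3 492 [ 472.3 -228.2] ang 50.6 [12.1 36.4]
4 241 [ 590.4 -213.4] ang 112.2 [13.8 39.4]
```

View pics/w9.png

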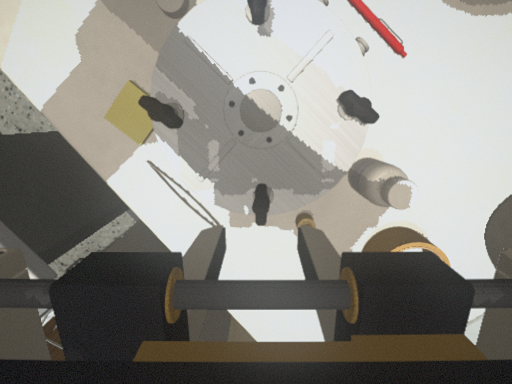

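Knob 3 at (261,203) lines up. The weight (305,218) stands well below the fingers.

>>> play_rows --pt "-0.001 0 0.045 0 0.5" --pt "0 0 0.05 0 0.6" --pt "0 0 0.002 0 0.7" --pt "0 0 0 0 0.95" --pt "0 0 0 0 0.95"

```text
t: 24.45
tool_pos: [474.5, -229.0, 68.3]
tcp_rot: [2.82, 1.381, 0.003]
ft_force: [-2.7, 0.8, 0.8]
finger_gap: 12.9
finger_force: 1.6
```

>>> play_rows --pt "0 0 0 0 0.95" --pt "0 0 0 0 0.95"

```text
t: 24.7
tool_pos: [474.0, -228.8, 67.6]
tcp_rot: [2.821, 1.381, 0.001]
ft_force: [-3.1, -0.8, 6.3]
finger_gap: 10.0
finger_force: 29.9
```

>>> play_rows --pt "0 0 0.001 10 0.95" --pt "0 0 0.001 10 0.95" --pt "0 0 0.001 10 0.95" --pt "0 0 0.001 9 0.95" --pt "0 0 0 2 0.95"

```text
t: 25.32
tool_pos: [473.8, -230.0, 63.7]
tcp_rot: [3.124, 0.301, 0.001]
ft_force: [-4.1, -3.6, 7.6]
finger_gap: 10.1
finger_force: 30.5
```

```bash
python3 p.py; python3 -c "
from h import *;print(sensors.get_obs()['torque'])"
```

```text
t 25.32 pos [ 473.8 -230.    63.7] yaw 11.0 q [-0.16  0.76  0.8   2.21 -1.04  0.61  0.04] zax [ 0.001 -0.003 -1.   ] F [-4.1 -3.6  7.6] gap 10.1
[-0.69227698  0.83473558  0.46130416]
```

>>> play_rows --pt "0 0 0 0 0.6" --pt "0 0 0 0 0.6" --pt "0 0 -0.05 0 0.5" --pt "0 0 -0.04 -5 0.5" --pt "0 0 0 -10 0.5"

```text
t: 25.95
tool_pos: [475.1, -228.9, 154.8]
tcp_rot: [3.056, 0.719, 0.005]
ft_force: [0.1, -0.4, -0.2]
finger_gap: 46.5
finger_force: 0.0
```

```bash
python3 p.py 574 -92.3 165 55; python3 -c "
from w import *
s=snap('wrist','w10')
for z in (78,):
  for th in (70,85): print(z,th); knobs(s,P,z,th,34)"
```

```text
t 25.95 pos [ 475.1 -228.9  154.8] yaw 26.5 q [-0.25  0.62  0.92  2.15 -0.76  0.73  0.07] zax [ 0.003 -0.002 -1.   ] F [ 0.1 -0.4 -0.2] gap 46.5
shift tool [149.5 -78.1 -10. ]
twist -28.5
78 70
2 621 [ 453.7 -110.8] ang 111.4 [13.3 36.4]
3 187 [ 481.2 -226.1] ang 7.4 [10.7 19.8]
78 85
1 41 [579.8 -79.2] ang 105.0 [5.1 8.1]
2 696 [ 453.9 -110.8] ang 112.8 [14.4 37.4]
3 502 [ 473.  -228.8] ang 16.0 [12.1 35.5]
4 3 [ 589.8 -222.3] ang 76.6 [1.1 2. ]
```

>>> play_rows --pt "0.05 -0.026 -0.01 0 0.5" --pt "0.05 -0.026 0 0 0.5" --pt "0.05 -0.026 0 0 0.5" --pt "0 0 0 -10 0.5" --pt "0 0 0 -10 0.5"

```text
t: 26.62
tool_pos: [574.2, -90.9, 161.8]
tcp_rot: [-2.886, -1.24, 0.002]
ft_force: [-1.3, -0.2, 0.5]
finger_gap: 46.5
finger_force: 0.0
```

>>> play_rows --pt "0 0 0 -8.5 0.5" --pt "0 0 0 0 0.5"

```text
t: 26.88
tool_pos: [573.9, -92.1, 162.5]
tcp_rot: [-2.792, -1.438, -0.0]
ft_force: [0.4, -0.1, 0.2]
finger_gap: 46.7
finger_force: 0.0
```

```bash
python3 p.py 574 -92.3 67 55; python3 -c "
from w import *
s=snap('wrist','w11')
for z in (78,):
  for th in (70,85): print(z,th); knobs(s,P,z,th,34)"
```

```text
t 26.88 pos [573.9 -92.1 162.5] yaw 54.5 q [-0.46  0.63  0.82  2.02 -0.66  0.78  0.14] zax [-0.     0.001 -1.   ] F [ 0.4 -0.1  0.2] gap 46.7
shift tool [-0.2  0.3 95.5]
twist -0.5
78 70
1 416 [572.9 -93.1] ang 55.2 [11.6 33.7]
2 1580 [439.  -98.3] ang 36.4 [29.2 75.9]
3 1304 [ 454.8 -256.4] ang 144.7 [28.1 78. ]
4 1577 [ 610.2 -220.9] ang 72.1 [28.9 77. ]
78 85
1 502 [573.6 -92.2] ang 55.4 [12.3 36.7]
2 3298 [ 447.8 -114.6] ang 103.0 [65.2 73.5]
3 2610 [ 463.7 -244.2] ang 147.7 [62.5 74.6]
4 3395 [ 591.8 -217.6] ang 11.2 [66.  73.6]
```

View pics/w11.png

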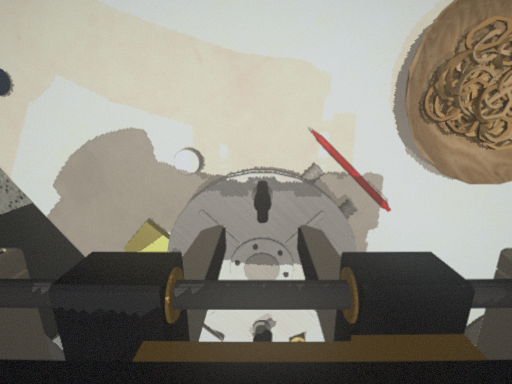

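Knob 1 at (262,200) lines up exactly, with its bar at 55 degrees.

>>> play_rows --pt "0 0 0.045 0 0.5" --pt "0 0 0.048 0 0.6" --pt "0 0 0.001 0 0.7" --pt "0 0 0 0 0.95" --pt "0 0 0 0 0.95"

```text
t: 27.55
tool_pos: [575.0, -92.6, 70.3]
tcp_rot: [2.79, 1.441, 0.003]
ft_force: [-0.2, 0.3, -0.6]
finger_gap: 12.7
finger_force: 0.0
```

>>> play_rows --pt "0 0 0 0 0.95" --pt "0 0 0 0 0.95"

```text
t: 27.8
tool_pos: [574.8, -92.3, 69.7]
tcp_rot: [2.79, 1.442, 0.003]
ft_force: [-0.2, 0.2, 6.6]
finger_gap: 9.8
finger_force: 30.0
```

>>> play_rows --pt "0 0 0.001 10 0.95" --pt "0 0 0.001 10 0.95" --pt "0 0 0.001 8 0.95" --pt "0 0 0 0 0.95"

```text
t: 28.3
tool_pos: [575.3, -92.0, 66.8]
tcp_rot: [3.057, 0.722, 0.004]
ft_force: [-0.9, 2.3, 11.4]
finger_gap: 9.8
finger_force: 30.1
```

```bash
python3 p.py; python3 -c "
from h import *;print(sensors.get_obs()['torque'])"
```

```text
t 28.3 pos [575.3 -92.   66.8] yaw 26.6 q [-0.43  0.79  0.79  2.08 -0.94  0.67 -0.1 ] zax [ 0.002  0.    -1.   ] F [-0.9  2.3 11.4] gap 9.8
[ 0.13069553  0.1545668  -0.18722506]
```

>>> play_rows --pt "0 0 0 8 0.95" --pt "0 0 0 5 0.95" --pt "0 0 0 0 0.95"

```text
t: 28.68
tool_pos: [575.2, -91.9, 66.2]
tcp_rot: [3.119, 0.376, 0.003]
ft_force: [2.1, 2.8, 6.1]
finger_gap: 10.1
finger_force: 30.2
```

```bash
python3 p.py; python3 -c "
from h import *;print(sensors.get_obs()['torque'])"
```

```text
t 28.68 pos [575.2 -91.9  66.2] yaw 13.7 q [-0.45  0.81  0.83  2.08 -0.98  0.7  -0.29] zax [ 0.002  0.    -1.   ] F [2.1 2.8 6.1] gap 10.1
[ 0.03268771 -0.35386035 -0.04129556]
```

>>> play_rows --pt "0 0 0 2 0.95" --pt "0 0 0 1 0.95" --pt "0 0 0 0 0.95"

```text
t: 29.05
tool_pos: [575.1, -92.0, 66.1]
tcp_rot: [-3.128, -0.296, -0.003]
ft_force: [4.2, 3.2, 5.2]
finger_gap: 10.0
finger_force: 30.4
```

```bash
python3 p.py; python3 -c "
from h import *;print(sensors.get_obs()['torque'])"
```

```text
t 29.05 pos [575.1 -92.   66.1] yaw 10.8 q [-0.45  0.81  0.84  2.08 -0.99  0.71 -0.33] zax [ 0.002  0.    -1.   ] F [4.2 3.2 5.2] gap 10.0
[ 0.14357437 -0.63903876  0.37492155]
```

>>> play_rows --pt "0 0 0 2 0.95" --pt "0 0 0 0 0.95" --pt "0 0 0 0 0.6" --pt "0 0 0 0 0.6" --pt "0 0 -0.05 0 0.5"

```text
t: 29.68
tool_pos: [571.8, -92.1, 113.6]
tcp_rot: [-3.132, -0.236, 0.01]
ft_force: [0.6, -0.2, 0.2]
finger_gap: 36.2
finger_force: 0.0
```

>>> play_rows --pt "0 0 -0.05 0 0.5" --pt "0 0.06 -0.05 -10 0.5" --pt "0 0.06 -0.05 -10 0.5" --pt "0 0.06 -0.03 -10 0.5" --pt "0 0 0 0 0.5"

```text
t: 30.3
tool_pos: [623.6, -240.3, 276.3]
tcp_rot: [2.962, 1.033, 0.004]
ft_force: [-1.4, -0.0, 0.2]
finger_gap: 46.4
finger_force: 0.0
```

```bash
python3 p.py; python3 -c "
from w import *
s=snap('wrist','w12')
for th in (70,85): print(th); knobs(s,P,78,th,20)
t=snap('top','t12')
print('top')
for th in (60,75): print(th);knobs(t,P,80,th,14)
t=t['image'][120:280,200:380,::-1]
v=np.hstack([cv2.resize(s['image'][:,:,::-1],(400,300)),cv2.resize(t,(338,300))])
cv2.imwrite('pics/v12.png',v)"
```

```text
t 30.3 pos [ 623.6 -240.3  276.3] yaw 38.5 q [-0.27  0.62  0.92  1.72 -0.55  1.08 -0.07] zax [ 0.004 -0.004 -1.   ] F [-1.4 -0.   0.2] gap 46.4
70
2 334 [ 456.7 -108.9] ang 115.1 [19.  35.2]
3 174 [ 449.2 -221. ] ang 38.9 [17.2 25.7]
4 21 [ 598.  -219.2] ang 59.4 [ 7.8 16.4]
85
1 149 [577.  -94.7] ang 10.3 [ 9.5 34.2]
2 377 [ 457.3 -109.3] ang 118.2 [20.4 36.6]
3 206 [ 448.3 -222.2] ang 37.8 [17.8 28.2]
4 264 [ 593.4 -210.2] ang 104.4 [15.3 31.1]
top
60
75
```

View pics/v12.png

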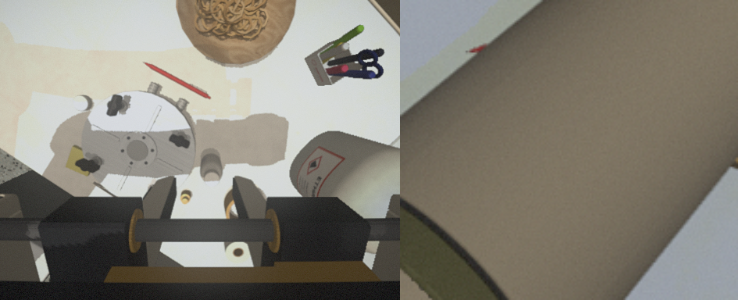

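>>> play_rows --pt "-0.042 -0.024 0 0 0.5" --pt "-0.042 -0.024 0 0 0.5" --pt "-0.042 -0.024 0 0 0.5" --pt "0 0 0 0 0.5"

```text
t: 30.9
tool_pos: [476.1, -255.5, 272.9]
tcp_rot: [-2.963, -1.034, 0.002]
ft_force: [0.1, -0.3, 0.3]
finger_gap: 46.3
finger_force: 0.0
```

```bash
python3 p.py; python3 -c "
from w import *
s=snap('wrist','w13')
for th in (75,85,95): print(th); knobs(s,P,76,th,22)
cv2.imwrite('pics/v13.png',cv2.resize(s['image'][:,:,::-1],(800,600),interpolation=cv2.INTER_CUBIC))"
```

```text
t 30.9 pos [ 476.1 -255.5  272.9] yaw 38.5 q [-0.28  0.46  0.98  1.99 -0.47  0.94  0.04] zax [-0.002  0.003 -1.   ] F [ 0.1 -0.3  0.3] gap 46.3
75
3 2 [ 455.8 -231.8] ang 37.3 [nan 3.3]
85
1 9 [589.7 -90.9] ang 54.2 [ 1.5 10.1]
2 26 [ 458.6 -123.4] ang 149.4 [ 6.4 10.8]
3 205 [ 472.1 -228.9] ang 13.9 [11.  32.9]
4 1 [ 585.6 -209.7] ang nan [nan nan]
95
1 370 [575.8 -90.9] ang 20.8 [16.7 35.6]
2 275 [ 455.3 -109.3] ang 109.0 [12.2 36.9]
3 236 [ 472.5 -228.8] ang 12.4 [12.  33.6]
4 145 [ 592.3 -212.9] ang 106.6 [13.7 35.9]w.py:12: RuntimeWarning: invalid value encountered in sqrt
  print(i,st[j,4],mu.round(1),'ang',(np.degrees(np.arctan2(V[1,1],V[0,1]))%180).round(1),np.sqrt(w*12).round(1))
w.py:11: RuntimeWarning: Degrees of freedom <= 0 for slice
  W=ray(s,p,z)[:,:2]; mu=W.mean(0); w,V=np.linalg.eigh(np.cov((W-mu).T))
  c *= np.true_divide(1, fact)
  c *= np.true_divide(1, fact)
```

View pics/v13.png

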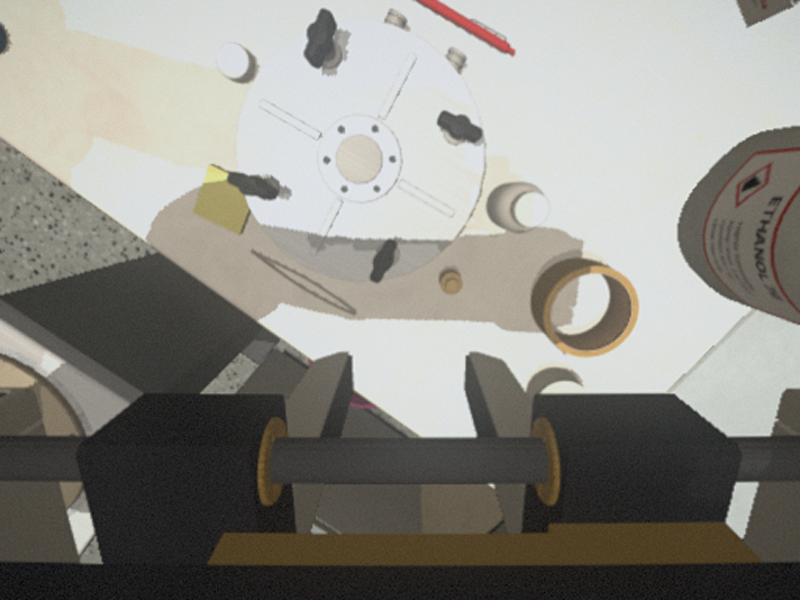

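In the last view all four knobs have turned to matching angles: (322,38), (255,185), (384,260) and (460,126). The cover sits down and the things around the pump are undisturbed.

```bash
python3 -c "
from rig import workorder;print(workorder.job_done())"
```

```text
the job is handed in; nothing more can be done
None
```

The job is handed in at about 31 s of the 72 s allowed, with no verdict returned: all four knobs were tightened criss-cross in two rounds until the wrist torque rose at the stop, the last view shows them at matching angles with the cover apparently down and nothing around the pump visibly moved, but I did not measure the cover's final level or height.

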